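Guide bushes to the wash rack, pairs kept in order

ROBOT

A 6-joint arm with a two-finger parallel gripper is mounted at the origin on a cart in front of the work surface, level with it; the furniture and walls round the work are solid. World frame = base frame: x ahead of the robot, y to its left, z up, the work surface at z = 0. Lengths are in mm, angles in rad, forces in N, time in s.
With the tool pointing down it reaches from about 325 to 775 mm from the base axis. Payload 5.5 kg.
Tool frame: the origin (TCP) lies midway between the tips of the shut fingers; the grasp point (between the pads) lies 19 mm behind it (manip.grip_point_offset is the distance from the TCP to the grasp point, in mm); z points along the fingers, y is the line along which they close (so a half turn about z gives the same grasp; the last joint's range is limited). The gripper opens to 85 mm and grips with 20 to 120 N. Pads are 22 mm wide; open, the fingers measure 114 mm over their backs; the gripper's body (76 mm by 85 mm) begins 54 mm behind the grasp point. The pads swing forward as they close: fully open they stand 13 mm farther back than shut.
Start: joints at [-1.2, 0.091, 1.231, -0, 1.82, -0.057], TCP at [248.923, -545.943, 231.275] pointing down, gripper open.
Joint ranges: [-2.87, 2.87], [-0.86, 2.18], [0.17, 2.46], [-1.51, 4.65], [0.06, 2.69], [-2.65, 2.65]. Speed limits (rad/s): [2.57, 2.57, 3.01, 3.14, 3.14, 3.14].

INTERFACE

Orientations are given as a 3x3 rotation matrix whose columns are the frame's x, y, z axes.
In Python, from cell import manip, vision, spotter gives the robot as it stands. The module is installed in compiled form; this text tells all that it offers.
- The arm moves only by the shell command python3 -m handwheel 'ROWS'. ROWS is a JSON object of lists of equal length, an entry for each row: "dp": the shift along the tool's x, y, z in m, a list of three; "turn": the turn, a rotation vector about the tool's x, y, z in degrees, a list of three; "grip": the opening, from 0 (shut) to 1 (fully open). A call has exactly 10 rows; each row shifts and turns the commanded pose from where the row before left it, along the tool's axes as they then stand; what a row does not reach is not made up. A row lasts 1/12 s, in which the tool goes at most 41.7 mm and 7.16 degrees, less where a joint would pass 70% of its speed; a pose out of reach is approached as far as the arm can. A call is refused whole if a number of a shift passes 0.0417 or a number of a turn 7.16, either way. A call with a gripper value outside its range is refused whole. The fingers move at their own pace and stop on an object; the grip force is fixed at half the most. Time passes only in rows, so rows that do not move let the fingers close, or fill a call up. It gives the time, the measured TCP pose, the force, the opening and the grip force at its end, in the units of the state.
- manip.sense(): the state, without advancing time (a new reading comes with each control period).
- vision.grab_frame(name): name is "scene" or "top" or "wrist"; returns a dict with "frame" (480x640x3 uint8, blue, green, red), "vertical_fov" (degrees; the focal length in pixels is half the picture's height over the tangent of half this angle, whatever the lens; pixels are square), "cx", "cy" (the principal point, pixels), "k1" (the pictures are not rectified: a ray, as slopes to the right and down, at radius r is drawn at 1 + k1 r^2 times it, then the intrinsics apply), "rvec" (rotation vector, rad) and "tvec" (3), from world to camera coordinates, as OpenCV has them. Camera axes: x right, y down, z forward; pixel columns grow to the right and rows downward; lengths in mm; the calibration is good to about 2 mm. A picture is of the moment at which its call begins. There is no depth.
- manip.finish_job(): hands the job in; it is judged then, once.
Trained networks look in a picture, given as the dict that the camera call returned (one of the last four; its "shot" number tells which), for a name from the list of things; names that differ only in an ending like _2 or _b are one class to them, and where a whole thing is asked for, a point or a joint stands for the part that bears it (a point fixed in the world has none). Each returns a list of dicts, best first, with "conf" (0 to 1); they miss things now and then, are a little off and sometimes report something else, mostly with a low value. They report only what shows in the picture. A call takes as long as a camera call. They do not tell look-alikes from the thing itself.
- spotter.cut_out(picture, thing): "region" (480x640 bool, what is visible of it) and "centre" ([row, column] in pixels, amid what is visible of it).
- spotter.landmark_of(picture, thing): "centre" ([row, column] in pixels: a listed point, or the origin of a listed thing).
The state is a dict: "clock": time; "joint_pos": joint angles; "dq": joint speeds; "tau": joint torques, N m; "tool_pos": TCP position; "tool_rot": TCP orientation; "wrist_force": force on the tool from outside, world axes, zero at the start; "ft_torque": the same for the moment, N m; "opening": finger opening in mm; "gripper_force": force on a finger pad.
Only numpy, scipy, OpenCV 4.12 (cv2) and the standard library are available. Lean on these libraries where they do the work, as an engineer would, in place of code of your own. Each camera call takes 0.05 s, during which the arm holds its last target. There are 200 camera calls.

TASK

The four guide bushes on the wooden pillar stand are each lapped to their own pillar and are going to the parts washer. Lift them off and set them over the pegs of the aluminium wash rack in the same order, counted from the hang-hole end of each rack, so that every bush can find its own pillar again. Each must stand upright, all the way down on the rack; on the way none may tip over or touch down on the dirty bench.

Things in the scene. Friction and masses are not known exactly. Their poses are not given: they have to be found in the camera images.
- pillar_stand: Wooden board, 72 x 296 mm, fixed, with four steel pillars in a row. Origin: underside, mid-row; y along the row. Places at y = +0.096, +0.032, -0.032, -0.096, x = 0; the first, +0.096, is next to the 16 mm hang hole (y = +0.142, robot's left). Row yaw 0.2 to 0.55 rad. Flat top at z = 24 mm.
- wash_rack: Aluminium channel, 70 x 296 mm, fixed, with four empty pegs in a row. Origin: underside, mid-row; y along the row. Places at y = +0.096, +0.032, -0.032, -0.096, x = 0; the first, +0.096, is next to the 16 mm hang hole (y = +0.142, robot's left). Row yaw 0.2 to 0.55 rad. Flat top at z = 30 mm, where bushes rest; tapered pegs 8 mm thick rise 40 mm above it (foot weld 13 mm wide, 3 high).
- bush_slim: Slim tall plain steel bush: outside 30 mm, bore 20 mm, 52 mm high. Round, open at both ends, loose, 0.15 to 0.4 kg; starts upright over its own pillar, resting on the board. Origin at the centre of its underside, z up along the bore.
- bush_flanged: Steel bush with a flange at its foot: body outside 34 mm, flange 50 mm wide and 7 mm high at the bottom, bore 22 mm, 44 mm high in all. Round, open at both ends, loose, 0.15 to 0.4 kg; starts upright over its own pillar, resting on the board. Origin at the centre of its underside, z up along the bore.
- bush_waisted: Steel bush with a shallow waist: outside 38 mm at the upper and lower rim (each 11 mm high), 33 mm between, bore 22 mm, 40 mm high. Round, open at both ends, loose, 0.15 to 0.4 kg; starts upright over its own pillar, resting on the board. Origin at the centre of its underside, z up along the bore.
- bush_broad: Broad low plain steel bush: outside 46 mm, bore 26 mm, 34 mm high. Round, open at both ends, loose, 0.15 to 0.4 kg; starts upright over its own pillar, resting on the board. Origin at the centre of its underside, z up along the bore.
- pillar_slim: Dark steel guide pillar, 17 mm thick and 72 mm tall, fixed upright in one of the four places of the pillar stand (which place varies); the slim bush belongs to it and starts on it, the pillar's tip showing above. Origin at the centre of its foot, on the board's top.
- pillar_flanged: Dark steel guide pillar, 19 mm thick and 62 mm tall, fixed upright in one of the four places of the pillar stand (which place varies); the flanged bush belongs to it and starts on it, the pillar's tip showing above. Origin at the centre of its foot, on the board's top.
- pillar_waisted: Dark steel guide pillar, 19 mm thick and 60 mm tall, fixed upright in one of the four places of the pillar stand (which place varies); the waisted bush belongs to it and starts on it, the pillar's tip showing above. Origin at the centre of its foot, on the board's top.
- pillar_broad: Dark steel guide pillar, 23 mm thick and 54 mm tall, fixed upright in one of the four places of the pillar stand (which place varies); the broad bush belongs to it and starts on it, the pillar's tip showing above. Origin at the centre of its foot, on the board's top.
There are look-alikes about, which are no part of the job. What is shaped like the bush_broad but green is not meant.

How it is judged:
By the outcome, as a careful person would: the job done as asked, in the order asked, and still so for the second after the job is handed in, with the robot touching nothing.
It also fails if it takes over 104 s, if anything falls off the work surface, if the arm or the gripper's body presses on something with over 40 N, if the wrist force passes 120 N, or if a joint passes its speed limit or range.

## Working session

There is one attempt and no reset: what is moved stays moved. The work goes in short steps, Python scripts to look and compute and a shell command to move; the robot and the scene stay as the last step left them, time stands still between calls to the robot, and variables do not carry over. Pictures are saved under pics/ and viewed, at most 17 in all, crops included, and the job is handed in when it is done.

```bash
mkdir -p pics; ls
python3 - <<'E'
from cell import manip, vision, spotter
import cv2
s=manip.sense();print(s)
for n in ("scene","top"):
    p=vision.grab_frame(n);cv2.imwrite(f"pics/{n}0.png",p["frame"]);print({k:v for k,v in p.items() if k!="frame"})
    for t in ("pillar_stand","wash_rack","bush_slim","bush_flanged","bush_waisted","bush_broad","pillar_slim","pillar_flanged","pillar_waisted","pillar_broad"):
        print(t,[(round(d["conf"],2),[round(float(c)) for c in d["centre"]]) for d in spotter.landmark_of(p,t)])
E
```

```text
pics
{'clock': 0.0, 'joint_pos': array([-1.19970319e+00,  9.18547816e-02,  1.23192775e+00, -8.15405028e-06,
        1.81976572e+00, -5.66955556e-02]), 'dq': array([-0.00292186, -0.0003422 , -0.0004918 , -0.00024844,  0.00050504,
       -0.00027409]), 'tau': array([-6.39669361e-04, -4.58727407e+01, -4.18023777e+01,  8.73416343e-05,
        1.17537464e-02,  2.54660421e-05]), 'tool_pos': array([ 248.81103081, -545.66676281,  230.12965001]), 'tool_rot': array([[ 9.09886222e-01,  4.14857263e-01, -7.16532174e-04],
       [ 4.14857869e-01, -9.09884409e-01,  1.81961861e-03],
       [ 1.02920541e-04, -1.95290491e-03, -9.99998088e-01]]), 'wrist_force': array([ 1.32136626, -0.49508988,  0.96013752]), 'ft_torque': array([ 0.00708609,  0.02617111, -0.01191214]), 'gripper_force': 0.0, 'opening': 85.64776426892696}
{'vertical_fov': 50.71171545575243, 'cx': 312.6785898241051, 'cy': 242.19990544482064, 'k1': -0.09308342393695655, 'rvec': array([ 1.95980593, -0.82919535,  0.46119213]), 'tvec': array([-264.11611582,  286.68009486,  487.26690824]), 'shot': 1}
pillar_stand [(0.61, [235, 310])]
wash_rack 
[... 273 characters left out ...]
])]
{'vertical_fov': 43.212588411906815, 'cx': 307.61480030035216, 'cy': 237.1507483607724, 'k1': -0.06220155862330031, 'rvec': array([ 2.17664042, -2.17049823,  0.03093609]), 'tvec': array([144.30754975, 536.23332138, 897.39866081]), 'shot': 2}
pillar_stand [(0.59, [189, 251])]
wash_rack [(0.63, [297, 371])]
bush_slim [(0.7, [174, 265]), (0.28, [203, 235])]
bush_flanged [(0.74, [148, 296]), (0.16, [202, 233])]
bush_waisted [(0.87, [227, 197])]
bush_broad [(0.76, [339, 232]), (0.72, [200, 235]), (0.55, [187, 375])]
pillar_slim [(0.65, [176, 265])]
pillar_flanged [(0.62, [147, 297]), (0.41, [295, 368])]
pillar_waisted []
pillar_broad [(0.6, [204, 231]), (0.56, [297, 370]), (0.26, [200, 233])]
```

View pics/scene0.png

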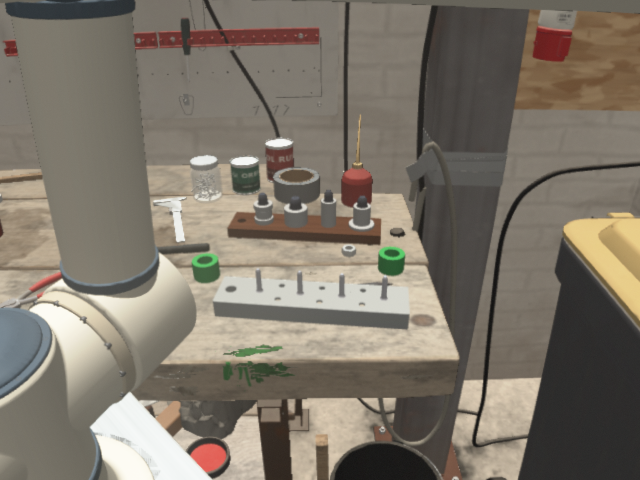

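View pics/top0.png

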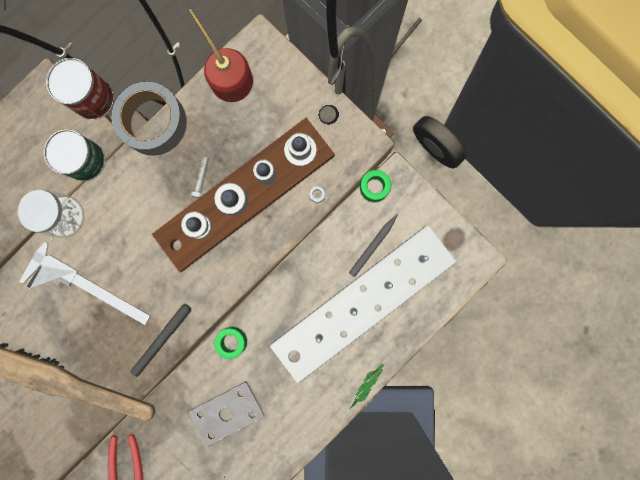

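The top view gives the stand's hang hole at (175,244) and the bushes from it as waisted (196,225), broad (230,198), slim (263,170) and flanged (300,148). The rack's hang hole is at (293,356), with pegs from about (319,338) to (423,259). The look-alikes are green broad rings at (230,343) and (376,185); the grey ring at (148,118) is too large and the nut at (317,194) too small. My choice is the steel broad bush at (230,198) on the stand.

```bash
cat > h.py <<'E'
import numpy as np, cv2
from cell import manip, vision, spotter
from scipy.optimize import minimize
def proj(p,P):
    f=240/np.tan(np.radians(p["vertical_fov"])/2)
    K=np.array([[f,0,p["cx"]],[0,f,p["cy"]],[0,0,1]])
    return cv2.projectPoints(np.asarray(P,float).reshape(-1,3),p["rvec"],p["tvec"],K,np.array([p["k1"],0,0,0,0]))[0][:,0]
def unproj(p,rc,z):
    f=240/np.tan(np.radians(p["vertical_fov"])/2)
    K=np.array([[f,0,p["cx"]],[0,f,p["cy"]],[0,0,1]])
    u=cv2.undistortPoints(np.array([[[rc[1],rc[0]]]],float),K,np.array([p["k1"],0,0,0,0]))[0,0]
    R=cv2.Rodrigues(p["rvec"])[0];c=-R.T@p["tvec"];d=R.T@np.array([u[0],u[1],1])
    return c+d*(z-c[2])/d[2]
def W(q,P):
    c,s=np.cos(q[2]),np.sin(q[2]);P=np.asarray(P,float)
    return np.c_[q[0]+c*P[:,0]-s*P[:,1],q[1]+s*P[:,0]+c*P[:,1],P[:,2]]
def box(w,l,h): return [[a*w/2,b*l/2,c] for a in(-1,1) for b in(-1,1) for c in(0,h)]
def iou(q,p,m,B):
    h=cv2.convexHull((proj(p,W(q,B))*16).astype(np.int32)); a=np.zeros(m.shape,np.uint8)
    cv2.fillConvexPoly(a,h,1,lineType=8,shift=4)
    return (a&m).sum()/(a|m).sum()
def go(x,y,z,yaw):
    """deltas in tool axes to a down pose with tool y along (cos yaw, sin yaw)"""
    s=manip.sense();R=s["tool_rot"];yv=np.array([np.cos(yaw),np.sin(yaw),0])
    zz=np.array([0,0,-1.]);T=np.c_[np.cross(yv,zz),yv,zz]
    d=np.array([x,y,z])-s["tool_pos"]
    print("world d",d.round(1),"in target axes",(T.T@d).round(1),"in tool axes",(R.T@d).round(1),"turn deg",np.degrees(cv2.Rodrigues(R.T@T)[0].ravel()).round(2))
E
python3 - <<'E'
from h import *
ps={n:vision.grab_frame(n) for n in("top","scene")}
out={}
for t,w,h in(("pillar_stand",72,24),("wash_rack",70,30)):
    B=box(w,296,h)
    ms={}
    for n,p in ps.items():
        r=spotter.cut_out(p,t)
        if r:
            m=r[0]["region"].astype(np.uint8); 
            m=cv2.morphologyEx(m,cv2.MORPH_OPEN,np.ones((9,9))) if n=="scene" else m
            if t=="pillar_stand" and n=="top": m=cv2.fillConvexPoly(np.zeros_like(m),cv2.convexHull(cv2.findNonZero(m)),1)
            ms[n]=m
    p=ps["top"]; g=unproj(p,spotter.landmark_of(p,t)[0]["centre"],0)
    for use in(["top"],["top","scene"]):
        best=None
        for y0 in(.25,.38,.5):
            r=minimize(lambda q:-sum(iou([q[0],q[1],q[2]/100],ps[n],ms[n],B) for n in use),[g[0],g[1],y0*100],method="Nelder-Mead",options=dict(initial_simplex=[[g[0],g[1],y0*100],[g[0]+15,g[1],y0*100],[g[0],g[1]+15,y0*100],[g[0],g[1],y0*100+8]]))
            if best is None or r.fun<best.fun:best=r
        q=best.x/[1,1,100];print(t,use,q.round(3),best.fun)
        if use==["top"]: out[t]=q
    for n in ps:print(n,"hole px",proj(ps[n],W(q,[[0,142,h]])).round(1),"places",proj(ps[n],W(q,[[0,y,h] for y in(96,32,-32,-96)])).round().tolist())
    if 1:
      for n,p in ps.items():
        im=p["frame"]
        for P in W(q,[[a*w/2,b*148,h] for a in(-1,1) for b in(-1,1)]+[[0,142,h]]): 
            u=proj(p,P)[0];cv2.circle(im,(int(u[0]*1),int(u[1])),2,(255,0,255),-1)
        top=70 if t=="wash_rack" else None
        for i,y in enumerate((96,32,-32,-96)):
            z=top or 24+[60,54,72,62][i]
            u=proj(p,W(q,[[0,y,z]]))[0];cv2.circle(im,(int(round(u[0])),int(round(u[1]))),2,(0,255,255),-1)
a=cv2.resize(ps["top"]["frame"][100:400,130:480],None,fx=2,fy=2)
cv2.imwrite("pics/fit.png",a)
E
```

```text
pillar_stand ['top'] [602.005 244.897   0.654] -0.9882161722876879
pillar_stand ['top', 'scene'] [602.382 244.881   0.652] -1.6738141506366384
top hole px [[168.  249.6]] places [[192.0, 231.0], [226.0, 206.0], [259.0, 180.0], [293.0, 155.0]]
scene hole px [[234.2 219.9]] places [[257.0, 221.0], [288.0, 222.0], [321.0, 224.0], [353.0, 226.0]]
wash_rack ['top'] [436.086  63.457   0.651] -0.9529254223320972
wash_rack ['top', 'scene'] [437.219  62.417   0.655] -1.8994596976868188
top hole px [[287.1 361.4]] places [[312.0, 343.0], [346.0, 316.0], [381.0, 290.0], [415.0, 264.0]]
scene hole px [[221.8 288.6]] places [[250.0, 290.0], [291.0, 293.0], [332.0, 296.0], [374.0, 298.0]]
```

View pics/fit.png

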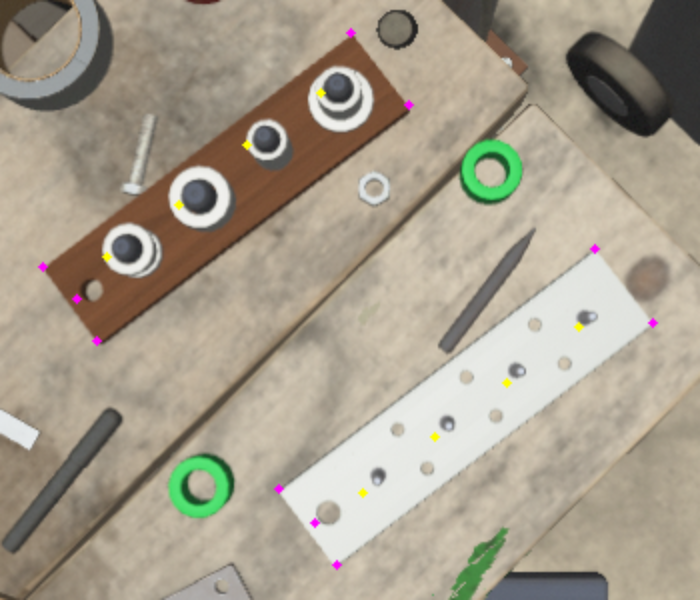

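The board corners fit well in the top crop. The hole and places, though, sit about 12 mm further toward the far end than assumed, so the board isn't centred on the row origin. I'll solve for that offset from the hole and peg tips and check it in one zoomed picture.

Run:
```python
from h import *
ps={n:vision.grab_frame(n) for n in("top","scene")}
Q={"s":[602.4,244.9,.653],"r":[437,62.7,.653]}
crop=[]
hp={"s":(130+92/2,100+290/2,24),"r":(130+328/2,100+513/2,30)}
for k in Q:
    q=Q[k];c,s=np.cos(q[2]),np.sin(q[2])
    h=unproj(ps["top"],(hp[k][1],hp[k][0]),hp[k][2])[:2]-q[:2]
    print(k,"hole in board frame",c*h[0]+s*h[1],-s*h[0]+c*h[1])
for n,p in ps.items():
    for k in Q:
        q=Q[k];off=12
        L=[]
        for i,y in enumerate((96,32,-32,-96)):
            base,tip=(30,70) if k=="r" else (24,24+[60,54,72,62][i])
            L.append(proj(p,W(q,[[0,y-off,base],[0,y-off,tip]])))
        L=np.array(L);lo=L.reshape(-1,2).min(0)-20;hi=L.reshape(-1,2).max(0)+20
        x0,y0=lo.astype(int);x1,y1=hi.astype(int);f=400/(x1-x0)
        im=cv2.resize(p["frame"][y0:y1,x0:x1],None,fx=f,fy=f,interpolation=cv2.INTER_CUBIC)
        for a,b in (L-[x0,y0]+.5)*f: 
            cv2.line(im,tuple(int(v) for v in a),tuple(int(v) for v in b),(255,0,255),1);cv2.circle(im,tuple(int(v) for v in b),2,(0,255,255),-1)
        im=im[:300];crop.append(cv2.copyMakeBorder(im,0,300-im.shape[0],0,400-im.shape[1],cv2.BORDER_CONSTANT))
cv2.imwrite("pics/fit2.png",np.vstack([np.hstack(crop[:2]),np.hstack(crop[2:])]))
p=ps["top"];R=cv2.Rodrigues(p["rvec"])[0];print("topcam",-R.T@p["tvec"])
```

```text
s hole in board frame -1.7227508529123483 128.0744969767602
r hole in board frame -0.6056289529228138 129.18942217979898
topcam [479.10511411 115.03545235 933.23112605]
```

View pics/fit2.png

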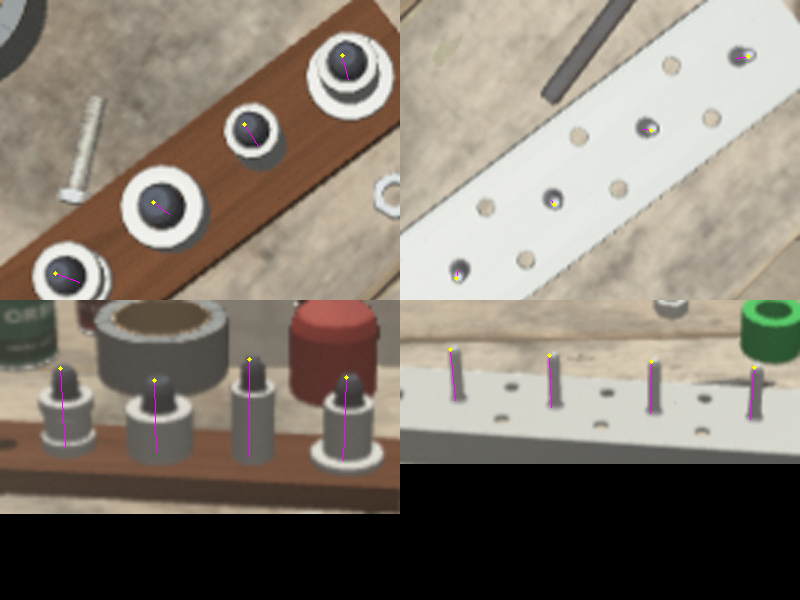

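The peg overlay matches within about 2 mm. That puts the rack origin near (445,52) and the stand origin near (610,234), both at yaw 0.653. Next I'll move over the rack, turn square to the row, and look with the wrist camera.

```bash
python3 -m handwheel '{"dp":[[0.0213,-0.0231,-0.001],[0.0213,-0.0231,-0.001],[0.0213,-0.0231,-0.001],[0.0213,-0.0231,-0.001],[0.0213,-0.0231,-0.001],[0.0213,-0.0231,-0.001],[0.0213,-0.0231,-0.001],[0.0213,-0.0231,-0.001],[0.0213,-0.0231,-0.001],[0.0213,-0.0231,-0.001]],"turn":[[0,0,0],[0,0,0],[0,0,0],[0,0,0],[0,0,0],[0,0,0],[0,0,0],[0,0,0],[0,0,0],[0,0,0]],"grip":[1,1,1,1,1,1,1,1,1,1]}'
python3 -m handwheel '{"dp":[[0.0213,-0.0231,-0.001],[0.0213,-0.0231,-0.001],[0.0213,-0.0231,-0.001],[0.0213,-0.0231,-0.001],[0.0213,-0.0231,-0.001],[0.0213,-0.0231,-0.001],[0.0213,-0.0231,-0.001],[0.0213,-0.0231,-0.001],[0.0213,-0.0231,-0.001],[0.0213,-0.0231,-0.001]],"turn":[[0,0,0],[0,0,0],[0,0,0],[0,0,0],[0,0,0],[0,0,0],[0,0,0],[0,0,0],[0,0,0],[0,0,0]],"grip":[1,1,1,1,1,1,1,1,1,1]}'
python3 -m handwheel '{"dp":[[0,0,0],[0,0,0],[0,0,0],[0,0,0],[0,0,0],[0,0,0],[0,0,0],[0,0,0],[0,0,0],[0,0,0]],"turn":[[0,0,-5.14],[0,0,-5.14],[0,0,-5.14],[0,0,-5.14],[0,0,-5.14],[0,0,-5.14],[0,0,-5.14],[0,0,-5.14],[0,0,-5.14],[0,0,-5.14]],"grip":[1,1,1,1,1,1,1,1,1,1]}'
python3 -m handwheel '{"dp":[[0,0,0],[0,0,0],[0,0,0],[0,0,0],[0,0,0],[0,0,0],[0,0,0],[0,0,0],[0,0,0],[0,0,0]],"turn":[[0,0,-5.14],[0,0,-5.14],[0,0,-5.14],[0,0,-5.14],[0,0,-5.14],[0,0,-5.14],[0,0,-5.14],[0,0,-5.14],[0,0,-5.14],[0,0,-5.14]],"grip":[1,1,1,1,1,1,1,1,1,1]}'
python3 - <<'E'
from h import *
print(manip.sense()["joint_pos"].round(2))
p=vision.grab_frame("wrist");im=p["frame"].copy()
for q,tips,b in(([444.9,51.8,.653],[70]*4,30),([609.8,233.6,.653],[84,78,96,86],24)):
    for y,t in zip((96,32,-32,-96),tips):
        a=proj(p,W(q,[[0,y,b],[0,y,t]]));print(a.round().tolist())
        if abs(a).max()<2000: cv2.line(im,tuple(int(v) for v in a[0]),tuple(int(v) for v in a[1]),(255,0,255),2)
cv2.imwrite("pics/w1.png",im)
go(551.5,309.8,230,.653)
E
```

```text
clock: 2.43
tool_pos: [347.0, -245.9, 241.5]
tool_rot: [[0.91, 0.415, 0.001], [0.415, -0.91, -0.0], [0.0, 0.001, -1.0]]
wrist_force: [1.1, 0.4, 0.6]
opening: 85.5
gripper_force: 0.0
clock: 3.27
tool_pos: [445.0, 52.8, 251.6]
tool_rot: [[0.91, 0.415, 0.001], [0.415, -0.91, -0.0], [0.001, 0.0, -1.0]]
wrist_force: [0.2, -0.4, 0.5]
opening: 85.3
gripper_force: 0.0
clock: 4.1
tool_pos: [444.8, 51.2, 251.4]
tool_rot: [[0.239, 0.971, 0.0], [0.971, -0.239, 0.0], [0.0, 0.0, -1.0]]
wrist_force: [-0.1, -0.6, -0.2]
opening: 85.5
gripper_force: 0.0
clock: 4.93
tool_pos: [444.8, 51.1, 251.4]
tool_rot: [[-0.61, 0.793, 0.0], [0.793, 0.61, -0.0], [-0.0, 0.0, -1.0]]
wrist_force: [-0.2, -0.4, -0.2]
opening: 85.2
gripper_force: 0.0
[ 0.04 -0.31  1.57 -0.    1.88 -0.62]
[[318.0, 91.0], [318.0, 88.0]]
[[318.0, 168.0], [318.0, 174.0]]
[[318.0, 237.0], [317.0, 250.0]]
[[317.0, 299.0], [317.0, 318.0]]
[[615.0, 33.0], [678.0, 14.0]]
[[597.0, 115.0], [646.0, 115.0]]
[[582.0, 189.0], [644.0, 206.0]]
[[569.0, 255.0], [615.0, 280.0]]
world d [106.7 258.6 -21.4] in target axes [140.6 241.9  21.4] in tool axes [138.7 242.9  21.5] turn deg [0.02 0.01 0.45]
```

View pics/w1.png

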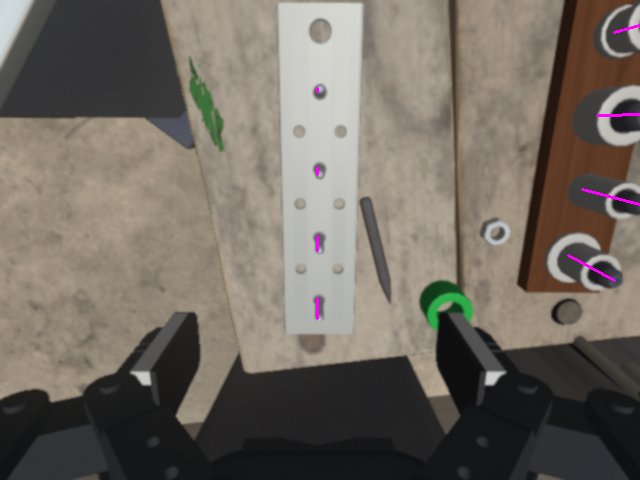

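The wrist view shows the rack pegs at columns 318–320, on the predicted lines to within about 1.5 mm. The stand is at the right edge. I'll move over place 4 (flanged) and look at all four pillars.

```bash
python3 -m handwheel '{"dp":[[-0.005,0.0242,0],[-0.005,0.0242,0],[-0.005,0.0242,0],[-0.005,0.0242,0],[-0.005,0.0242,0],[-0.005,0.0242,0],[-0.005,0.0242,0],[-0.005,0.0242,0],[-0.005,0.0242,0],[-0.005,0.0242,0]],"turn":[[0,0,0.045],[0,0,0.045],[0,0,0.045],[0,0,0.045],[0,0,0.045],[0,0,0.045],[0,0,0.045],[0,0,0.045],[0,0,0.045],[0,0,0.045]],"grip":[1,1,1,1,1,1,1,1,1,1]}'
python3 - <<'E'
from h import *
p=vision.grab_frame("wrist");im=p["frame"].copy()
q=[609.8,233.6,.653]
for y,t in zip((96,32,-32,-96),[84,78,96,86]):
    a=proj(p,W(q,[[0,y,24],[0,y,t]]));print(a.round().tolist())
    cv2.circle(im,tuple(int(v) for v in a[1]),2,(0,255,255),-1)
cv2.imwrite("pics/w2.png",im)
E
```

```text
clock: 5.82
tool_pos: [669.0, 157.9, 251.0]
tool_rot: [[-0.598, 0.801, -0.0], [0.801, 0.598, -0.0], [0.0, -0.0, -1.0]]
wrist_force: [-0.4, -0.8, 0.7]
opening: 85.4
gripper_force: 0.0
[[313.0, -40.0], [312.0, -74.0]]
[[314.0, 51.0], [313.0, 39.0]]
[[315.0, 131.0], [314.0, 134.0]]
[[316.0, 202.0], [316.0, 218.0]]
```

View pics/w2.png

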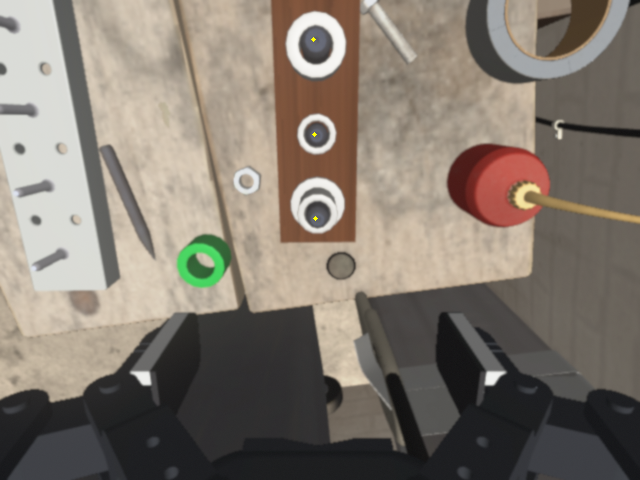

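The pillar tips at (318,214), (317,134) and (316,42) agree with the prediction to about 2 mm, with a shift of about +1.5 mm in tool y. The order is confirmed. I'll descend on the flanged bush.

```bash
python3 -m handwheel '{"dp":[[0,0.0002,0.022],[0,0.0002,0.022],[0,0,0.022],[0,0,0.022],[0,0,0.022],[0,0,0.022],[0,0,0.022],[0,0,0.022],[0,0,0.022],[0,0,0.022]],"turn":[[0,0,-0.07],[0,0,-0.07],[0,0,-0.07],[0,0,-0.07],[0,0,-0.07],[0,0,-0.07],[0,0,-0.07],[0,0,-0.07],[0,0,-0.07],[0,0,-0.07]],"grip":[1,1,1,1,1,1,1,1,1,1]}'
python3 -m handwheel '{"dp":[[0,0,0],[0,0,0],[0,0,0],[0,0,0],[0,0,0],[0,0,0],[0,0,0],[0,0,0],[0,0,0],[0,0,0]],"turn":[[0,0,0],[0,0,0],[0,0,0],[0,0,0],[0,0,0],[0,0,0],[0,0,0],[0,0,0],[0,0,0],[0,0,0]],"grip":[0.6,0.5,0.4,0.2,0,0,0,0,0,0]}'
python3 -c "
from h import *
cv2.imwrite('pics/w3.png',vision.grab_frame('wrist')['frame'])"
```

```text
clock: 6.7
tool_pos: [668.1, 157.5, 30.2]
tool_rot: [[-0.608, 0.794, -0.0], [0.794, 0.608, 0.0], [0.0, -0.0, -1.0]]
wrist_force: [0.3, 0.2, -0.4]
opening: 85.6
gripper_force: 0.0
clock: 7.53
tool_pos: [669.8, 157.8, 34.3]
tool_rot: [[-0.609, 0.793, 0.005], [0.793, 0.609, 0.001], [-0.002, 0.004, -1.0]]
wrist_force: [0.1, -0.4, 6.5]
opening: 32.0
gripper_force: 60.3
```

View pics/w3.png

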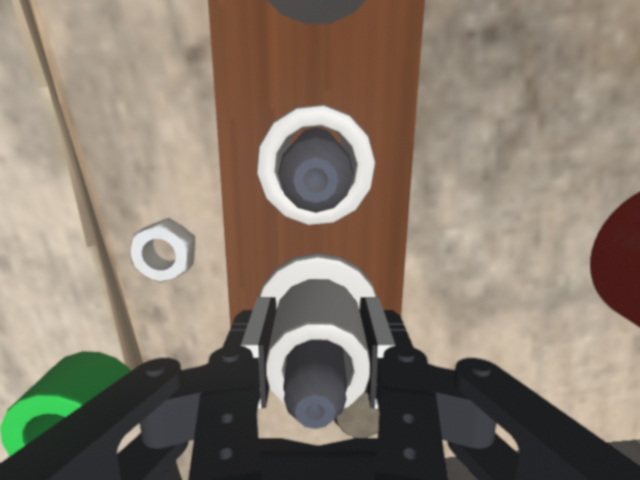

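The flanged bush is gripped: opening 32 mm, with the bush between the pads at (318,350). I'll lift it and carry it to above peg 4.

```bash
python3 -m handwheel '{"dp":[[0,0,-0.005],[0,0,-0.015],[0,0,-0.015],[0,0,-0.015],[0,0,-0.015],[0,0,-0.015],[0,0,-0.015],[0,0,-0.015],[0,0,-0.015],[0,0,-0.015]],"turn":[[0,0,0],[0,0,0],[0,0,0],[0,0,0],[0,0,0],[0,0,0],[0,0,0],[0,0,0],[0,0,0],[0,0,0]],"grip":[0,0,0,0,0,0,0,0,0,0]}'
python3 -m handwheel '{"dp":[[-0.0044,-0.0242,0],[-0.0044,-0.0242,0],[-0.0044,-0.0242,0],[-0.0044,-0.0242,0],[-0.0044,-0.0242,0],[-0.0044,-0.0242,0],[-0.0044,-0.0242,0],[-0.0044,-0.0242,0],[-0.0044,-0.0242,0],[-0.0044,-0.0242,0]],"turn":[[0,0,0],[0,0,0],[0,0,0],[0,0,0],[0,0,0],[0,0,0],[0,0,0],[0,0,0],[0,0,0],[0,0,0]],"grip":[0,0,0,0,0,0,0,0,0,0]}'
python3 - <<'E'
from h import *
go(504.2,-23.6,100,.653)
p=vision.grab_frame("wrist");im=p["frame"];q=[445.9,52.6,.653]
for y in(96,32,-32,-96):
    a=proj(p,W(q,[[0,y,30],[0,y,70]]));cv2.line(im,tuple(int(v) for v in a[0]),tuple(int(v) for v in a[1]),(255,0,255),1)
cv2.imwrite("pics/w4.png",im)
E
```

```text
clock: 8.42
tool_pos: [668.0, 157.5, 171.6]
tool_rot: [[-0.609, 0.793, -0.001], [0.793, 0.609, -0.0], [0.001, -0.001, -1.0]]
wrist_force: [-0.4, -0.0, -2.9]
opening: 32.1
gripper_force: 60.4
clock: 9.25
tool_pos: [502.1, -25.6, 171.1]
tool_rot: [[-0.61, 0.793, -0.001], [0.793, 0.61, 0.0], [0.0, -0.0, -1.0]]
wrist_force: [0.5, -0.7, -1.4]
opening: 32.1
gripper_force: 60.7
world d [  2.1   2.  -71.1] in target axes [ 0.3  2.8 71.1] in tool axes [ 0.3  2.9 71.1] turn deg [-0.02 -0.02  0.15]
```

View pics/w4.png

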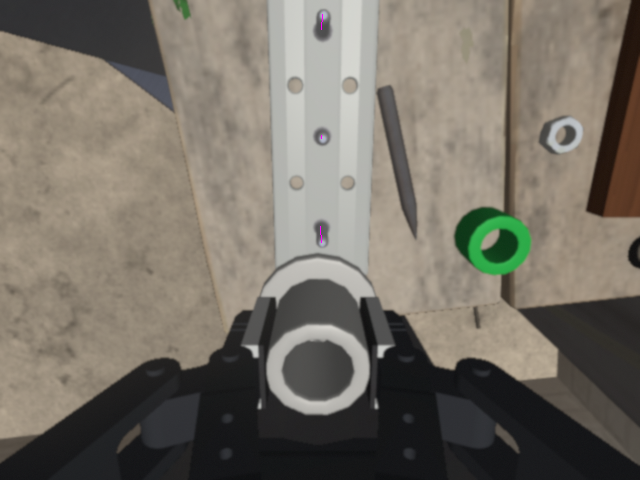

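The rack pegs lie on the predicted lines, and the bush is held upright with its rim centred at (318,370). I'll compute where the bush centre actually is.

Run:
```python
from h import *
p=vision.grab_frame("wrist");s=manip.sense()
for z in(200,205,210):
    b=unproj(p,(370,318),z);print(z,(s["tool_rot"].T@(b-s["tool_pos"])).round(1))
go(504.2,-23.6,100,.653)
```

```text
200 [ -3.3  -1.2 -28.4]
205 [  0.2  -1.2 -33.4]
210 [  3.7  -1.2 -38.4]
world d [  2.6   3.3 -71.6] in target axes [ 1.   4.1 71.6] in tool axes [ 1.1  4.2 71.6] turn deg [-0.06  0.03 -0.02]
```

```bash
python3 -m handwheel '{"dp":[[0.001,0.0035,0],[0,0,0.015],[0,0,0.015],[0,0,0.015],[0,0,0.015],[0,0,0.015],[0,0,0.015],[0,0,0.015],[0,0,0.012],[0,0,0.006]],"turn":[[0,0,0],[0,0,0],[0,0,0],[0,0,0],[0,0,0],[0,0,0],[0,0,0],[0,0,0],[0,0,0],[0,0,0]],"grip":[0,0,0,0,0,0,0,0,0,0]}'
python3 -m handwheel '{"dp":[[0,0,0.002],[0,0,0.002],[0,0,0.002],[0,0,0.001],[0,0,0],[0,0,0],[0,0,0],[0,0,0],[0,0,0],[0,0,0]],"turn":[[0,0,0],[0,0,0],[0,0,0],[0,0,0],[0,0,0],[0,0,0],[0,0,0],[0,0,0],[0,0,0],[0,0,0]],"grip":[0,0,0,0,0,0,0,0,0,0]}'
```

```text
clock: 10.18
tool_pos: [505.0, -21.0, 46.0]
tool_rot: [[-0.61, 0.792, -0.003], [0.792, 0.61, 0.001], [0.002, -0.002, -1.0]]
wrist_force: [0.0, -0.5, -2.0]
opening: 32.4
gripper_force: 60.8
clock: 11.02
tool_pos: [505.6, -22.0, 41.4]
tool_rot: [[-0.61, 0.793, 0.0], [0.793, 0.61, 0.0], [-0.0, 0.0, -1.0]]
wrist_force: [-0.8, 0.2, -2.1]
opening: 32.0
gripper_force: 60.8
```

```bash
python3 -m handwheel '{"dp":[[0,0,0.001],[0,0,0.001],[0,0,0.001],[0,0,0],[0,0,0],[0,0,0],[0,0,0],[0,0,0],[0,0,0],[0,0,0]],"turn":[[0,0,0],[0,0,0],[0,0,0],[0,0,0],[0,0,0],[0,0,0],[0,0,0],[0,0,0],[0,0,0],[0,0,0]],"grip":[0,0,0,0,0,0,0,0,0,0]}'
```

```text
clock: 11.85
tool_pos: [505.7, -22.0, 40.3]
tool_rot: [[-0.61, 0.793, 0.001], [0.793, 0.61, -0.0], [-0.001, 0.001, -1.0]]
wrist_force: [-4.8, 0.3, 8.4]
opening: 32.7
gripper_force: 61.9
```

Seated; the force now shows contact. I'll open, rise, and go over the slim bush.

```bash
python3 -m handwheel '{"dp":[[0,0,0],[0,0,0],[0,0,0],[0,0,0],[0,0,0],[0,0,0],[0,0,0],[0,0,-0.005],[0,0,-0.01],[0,0,-0.01]],"turn":[[0,0,0],[0,0,0],[0,0,0],[0,0,0],[0,0,0],[0,0,0],[0,0,0],[0,0,0],[0,0,0],[0,0,0]],"grip":[0.6,1,1,1,1,1,1,1,1,1]}'
python3 -m handwheel '{"dp":[[0,0,-0.02],[0,0,-0.02],[0,0,-0.02],[0,0,-0.02],[0,0,-0.02],[0,0,-0.01],[0,0,0],[0.011,0.024,0],[0.011,0.024,0],[0.011,0.024,0]],"turn":[[0,0,0],[0,0,0],[0,0,0],[0,0,0],[0,0,0],[0,0,0],[0,0,0],[0,0,0],[0,0,0],[0,0,0]],"grip":[1,1,1,1,1,1,1,1,1,1]}'
python3 -m handwheel '{"dp":[[0.011,0.024,0],[0.011,0.024,0],[0.011,0.024,0],[0.011,0.024,0],[0.011,0.024,0],[0.011,0.024,0],[0.0095,0.023,0],[0,0,0],[0,0,0],[0,0,0]],"turn":[[0,0,0],[0,0,0],[0,0,0],[0,0,0],[0,0,0],[0,0,0],[0,0,0],[0,0,0],[0,0,0],[0,0,0]],"grip":[1,1,1,1,1,1,1,1,1,1]}'
python3 - <<'E'
from h import *
go(630.4,209.1,40,.653)
ps=[vision.grab_frame(n) for n in("wrist","top","scene")]
a=cv2.resize(ps[0]["frame"],(400,300))
b=cv2.resize(ps[1]["frame"][200:350,330:530],(400,300)); c=cv2.resize(ps[2]["frame"][170:350,200:440],(400,300))
cv2.imwrite("pics/w5.png",np.hstack([a,c]))
E
```

```text
clock: 12.68
tool_pos: [505.4, -21.9, 64.1]
tool_rot: [[-0.61, 0.793, -0.0], [0.793, 0.61, 0.0], [0.0, -0.0, -1.0]]
wrist_force: [0.8, 0.2, -0.5]
opening: 85.5
gripper_force: 0.0
clock: 13.52
tool_pos: [542.5, 48.6, 172.3]
tool_rot: [[-0.609, 0.793, -0.001], [0.793, 0.609, -0.0], [0.001, -0.001, -1.0]]
wrist_force: [0.9, -0.8, -0.4]
opening: 85.6
gripper_force: 0.0
clock: 14.35
tool_pos: [628.4, 209.3, 172.1]
tool_rot: [[-0.61, 0.793, -0.002], [0.793, 0.61, -0.001], [0.0, -0.002, -1.0]]
wrist_force: [0.1, -0.3, 0.2]
opening: 85.3
gripper_force: 0.0
world d [   2.    -0.2 -132.1] in target axes [ -1.4   1.5 132.1] in tool axes [ -1.4   1.8 132.1] turn deg [-0.11 -0.02  0.15]
```

View pics/w5.png

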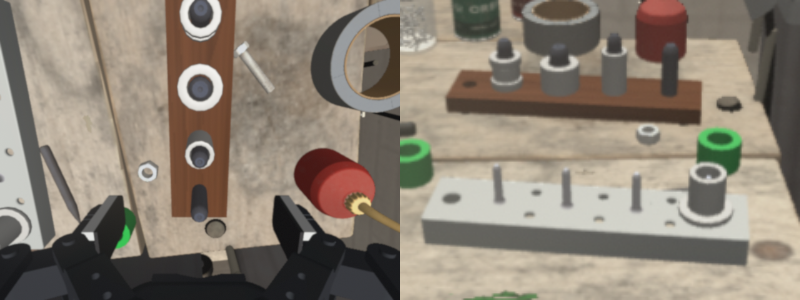

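The flanged bush stands on peg 4, flush (right crop, 707,190). I'll descend on the slim bush, grip and lift.

```bash
python3 -m handwheel '{"dp":[[-0.0014,0.0018,0],[0,0,0.015],[0,0,0.015],[0,0,0.015],[0,0,0.015],[0,0,0.015],[0,0,0.015],[0,0,0.015],[0,0,0.015],[0,0,0.012]],"turn":[[0,0,0],[0,0,0],[0,0,0],[0,0,0],[0,0,0],[0,0,0],[0,0,0],[0,0,0],[0,0,0],[0,0,0]],"grip":[1,1,1,1,1,1,1,1,1,1]}'
python3 -m handwheel '{"dp":[[0,0,0],[0,0,0],[0,0,0],[0,0,0],[0,0,0],[0,0,0],[0,0,0],[0,0,0],[0,0,0],[0,0,0]],"turn":[[0,0,0],[0,0,0],[0,0,0],[0,0,0],[0,0,0],[0,0,0],[0,0,0],[0,0,0],[0,0,0],[0,0,0]],"grip":[0.6,0.5,0.4,0.2,0,0,0,0,0,0]}'
python3 -m handwheel '{"dp":[[0,0,-0.005],[0,0,-0.015],[0,0,-0.015],[0,0,-0.015],[0,0,-0.015],[0,0,-0.015],[0,0,-0.015],[0,0,-0.015],[0,0,-0.015],[0,0,-0.015]],"turn":[[0,0,0],[0,0,0],[0,0,0],[0,0,0],[0,0,0],[0,0,0],[0,0,0],[0,0,0],[0,0,0],[0,0,0]],"grip":[0,0,0,0,0,0,0,0,0,0]}'
python3 -c "
from h import *
go(465.3,27.2,100,.653)"
```

```text
clock: 15.33
tool_pos: [630.9, 209.1, 40.2]
tool_rot: [[-0.609, 0.793, -0.0], [0.793, 0.609, -0.0], [0.0, -0.0, -1.0]]
wrist_force: [-0.0, 0.1, -0.3]
opening: 85.4
gripper_force: 0.0
clock: 16.17
tool_pos: [631.2, 209.3, 43.3]
tool_rot: [[-0.609, 0.793, 0.001], [0.793, 0.609, -0.001], [-0.001, 0.0, -1.0]]
wrist_force: [-3.3, -2.0, 5.8]
opening: 28.4
gripper_force: 59.7
clock: 17.0
tool_pos: [631.1, 210.0, 182.2]
tool_rot: [[-0.61, 0.793, 0.0], [0.793, 0.61, 0.0], [0.0, 0.001, -1.0]]
wrist_force: [-0.6, -0.7, -2.9]
opening: 28.2
gripper_force: 59.3
world d [-165.8 -182.8  -82.2] in target axes [ -44.4 -242.8   82.2] in tool axes [ -43.7 -242.9   82.1] turn deg [ 0.03 -0.    0.16]
```

```bash
python3 -m handwheel '{"dp":[[-0.0048,-0.0264,0],[-0.0048,-0.0264,0],[-0.0048,-0.0264,0],[-0.0048,-0.0264,0],[-0.0048,-0.0264,0],[-0.0048,-0.0264,0],[-0.0048,-0.0264,0],[-0.0048,-0.0264,0],[-0.0048,-0.0264,0],[0,-0.0045,0]],"turn":[[0,0,0],[0,0,0],[0,0,0],[0,0,0],[0,0,0],[0,0,0],[0,0,0],[0,0,0],[0,0,0],[0,0,0]],"grip":[0,0,0,0,0,0,0,0,0,0]}'
python3 - <<'E'
from h import *
p=vision.grab_frame("wrist");im=p["frame"];q=[445.9,52.6,.653]
for y in(96,32,-32,-96):
    a=proj(p,W(q,[[0,y,30],[0,y,70]]));cv2.line(im,tuple(int(v) for v in a[0]),tuple(int(v) for v in a[1]),(255,0,255),1)
cv2.imwrite("pics/w6.png",im)
go(465.3,27.2,49.3,.653)
s=manip.sense();
for dz in(28,33,38):print(proj(p,(s["tool_pos"]+[0,0,dz])).round(1))
E
```

```text
clock: 17.83
tool_pos: [463.9, 25.7, 182.1]
tool_rot: [[-0.608, 0.794, 0.001], [0.794, 0.608, -0.001], [-0.002, -0.0, -1.0]]
wrist_force: [0.0, 0.2, -1.9]
opening: 28.0
gripper_force: 59.9
world d [   0.8    0.7 -132.8] in target axes [1.000e-01 1.100e+00 1.328e+02] in tool axes [  0.2   1.  132.8] turn deg [0.06 0.07 0.02]
[[318.3 360.8]]
[[318.3 370.1]]
[[318.3 380. ]]
```

View pics/w6.png

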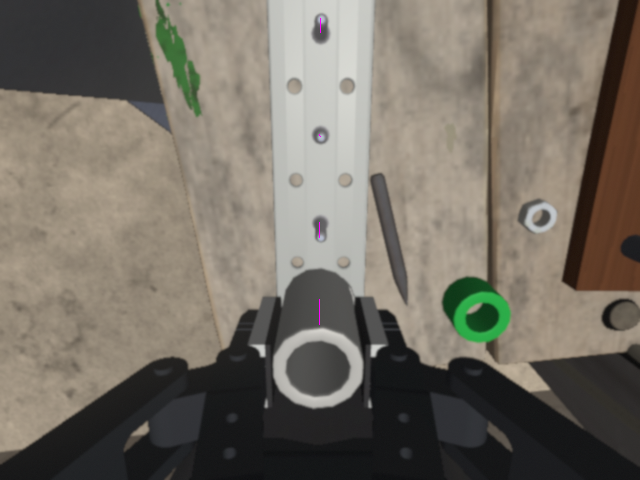

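Lines and pegs coincide. Peg 3 is at (320,230), under the tool axis, and the flanged bush is hidden behind the held slim one. I'll lower it.

```bash
python3 -m handwheel '{"dp":[[0,0.001,0],[0,0,0.015],[0,0,0.015],[0,0,0.015],[0,0,0.015],[0,0,0.015],[0,0,0.015],[0,0,0.015],[0,0,0.015],[0,0,0.006]],"turn":[[0,0,0],[0,0,0],[0,0,0],[0,0,0],[0,0,0],[0,0,0],[0,0,0],[0,0,0],[0,0,0],[0,0,0]],"grip":[0,0,0,0,0,0,0,0,0,0]}'
python3 -m handwheel '{"dp":[[0,0,0.002],[0,0,0.002],[0,0,0.002],[0,0,0.001],[0,0,0.001],[0,0,0],[0,0,0],[0,0,0],[0,0,0],[0,0,0]],"turn":[[0,0,0],[0,0,0],[0,0,0],[0,0,0],[0,0,0],[0,0,0],[0,0,0],[0,0,0],[0,0,0],[0,0,0]],"grip":[0,0,0,0,0,0,0,0,0,0]}'
```

```text
clock: 18.72
tool_pos: [465.8, 29.6, 52.7]
tool_rot: [[-0.611, 0.792, -0.003], [0.792, 0.611, 0.001], [0.003, -0.002, -1.0]]
wrist_force: [-0.2, 0.2, -2.7]
opening: 28.3
gripper_force: 59.8
clock: 19.55
tool_pos: [467.1, 28.7, 49.2]
tool_rot: [[-0.61, 0.793, 0.002], [0.793, 0.61, 0.0], [-0.001, 0.002, -1.0]]
wrist_force: [-2.5, 1.1, 5.3]
opening: 28.0
gripper_force: 60.5
```

```bash
python3 -m handwheel '{"dp":[[0,0,0],[0,0,0],[0,0,0],[0,0,0],[0,0,0],[0,0,0],[0,0,0],[0,0,-0.005],[0,0,-0.01],[0,0,-0.01]],"turn":[[0,0,0],[0,0,0],[0,0,0],[0,0,0],[0,0,0],[0,0,0],[0,0,0],[0,0,0],[0,0,0],[0,0,0]],"grip":[0.6,1,1,1,1,1,1,1,1,1]}'
python3 -m handwheel '{"dp":[[0,0,-0.02],[0,0,-0.02],[0,0,-0.02],[0,0,-0.02],[0,0,-0.02],[0,0,-0.005],[0,0,0],[0.011,0.024,0],[0.011,0.024,0],[0.011,0.024,0]],"turn":[[0,0,0],[0,0,0],[0,0,0],[0,0,0],[0,0,0],[0,0,0],[0,0,0],[0,0,0],[0,0,0],[0,0,0]],"grip":[1,1,1,1,1,1,1,1,1,1]}'
python3 -m handwheel '{"dp":[[0.011,0.024,0],[0.011,0.024,0],[0.011,0.024,0],[0.011,0.024,0],[0.011,0.024,0],[0.011,0.024,0],[0.0085,0.0235,0],[0,0,0],[0,0,0],[0,0,0]],"turn":[[0,0,0],[0,0,0],[0,0,0],[0,0,0],[0,0,0],[0,0,0],[0,0,0],[0,0,0],[0,0,0],[0,0,0]],"grip":[1,1,1,1,1,1,1,1,1,1]}'
python3 - <<'E'
from h import *
go(591.6,259.9,28,.653)
ps=[vision.grab_frame(n) for n in("wrist","top","scene")]
a=cv2.resize(ps[0]["frame"],(400,300))
c=cv2.resize(ps[2]["frame"][170:350,200:440],(400,300))
cv2.imwrite("pics/w7.png",np.hstack([a,c]))
E
```

```text
clock: 20.38
tool_pos: [466.2, 28.5, 73.1]
tool_rot: [[-0.61, 0.793, -0.0], [0.793, 0.61, 0.0], [0.0, -0.0, -1.0]]
wrist_force: [0.6, 0.8, -0.2]
opening: 85.6
gripper_force: 0.0
clock: 21.22
tool_pos: [503.2, 99.1, 176.1]
tool_rot: [[-0.609, 0.793, -0.001], [0.793, 0.609, -0.0], [0.001, -0.001, -1.0]]
wrist_force: [0.3, -0.6, -0.2]
opening: 85.2
gripper_force: 0.0
clock: 22.05
tool_pos: [590.1, 259.2, 175.9]
tool_rot: [[-0.61, 0.793, -0.002], [0.793, 0.61, -0.001], [0.0, -0.002, -1.0]]
wrist_force: [-0.8, 0.5, -0.4]
opening: 85.3
gripper_force: 0.0
world d [   1.5    0.7 -147.9] in target axes [ -0.4   1.6 147.9] in tool axes [ -0.4   2.  147.9] turn deg [-0.14 -0.02  0.15]
```

View pics/w7.png

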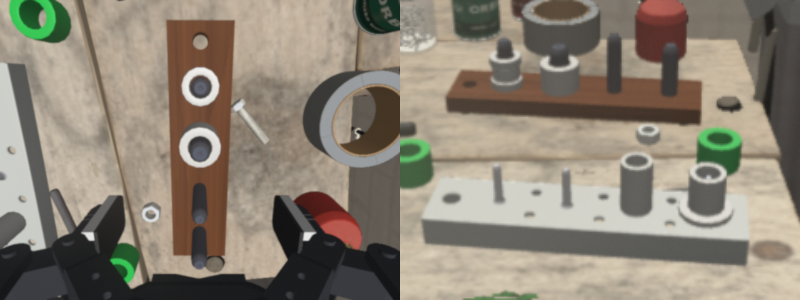

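Slim stands on peg 3. Next is the broad steel bush.

```bash
python3 -m handwheel '{"dp":[[-0.0005,0.002,0.01],[0,0,0.016],[0,0,0.016],[0,0,0.016],[0,0,0.016],[0,0,0.016],[0,0,0.016],[0,0,0.016],[0,0,0.016],[0,0,0.012]],"turn":[[0,0,0],[0,0,0],[0,0,0],[0,0,0],[0,0,0],[0,0,0],[0,0,0],[0,0,0],[0,0,0],[0,0,0]],"grip":[1,1,1,1,1,1,1,1,1,1]}'
python3 -m handwheel '{"dp":[[0,0,0],[0,0,0],[0,0,0],[0,0,0],[0,0,0],[0,0,0],[0,0,0],[0,0,0],[0,0,0],[0,0,0]],"turn":[[0,0,0],[0,0,0],[0,0,0],[0,0,0],[0,0,0],[0,0,0],[0,0,0],[0,0,0],[0,0,0],[0,0,0]],"grip":[0.7,0.6,0.5,0.3,0,0,0,0,0,0]}'
python3 -m handwheel '{"dp":[[0,0,-0.005],[0,0,-0.015],[0,0,-0.015],[0,0,-0.015],[0,0,-0.015],[0,0,-0.015],[0,0,-0.015],[0,0,-0.015],[0,0,-0.015],[0,0,-0.015]],"turn":[[0,0,0],[0,0,0],[0,0,0],[0,0,0],[0,0,0],[0,0,0],[0,0,0],[0,0,0],[0,0,0],[0,0,0]],"grip":[0,0,0,0,0,0,0,0,0,0]}'
python3 -c "
from h import *
go(426.5,78,100,.653)"
```

```text
clock: 23.03
tool_pos: [591.8, 259.8, 25.1]
tool_rot: [[-0.609, 0.793, -0.002], [0.793, 0.609, -0.001], [0.0, -0.002, -1.0]]
wrist_force: [0.6, -0.6, -0.8]
opening: 85.6
gripper_force: 0.0
clock: 23.87
tool_pos: [592.6, 260.2, 29.3]
tool_rot: [[-0.609, 0.793, 0.001], [0.793, 0.609, -0.0], [-0.001, 0.0, -1.0]]
wrist_force: [-3.8, -2.1, 3.2]
opening: 43.8
gripper_force: 62.0
clock: 24.7
tool_pos: [592.6, 260.7, 168.4]
tool_rot: [[-0.61, 0.793, 0.001], [0.793, 0.61, 0.0], [-0.0, 0.001, -1.0]]
wrist_force: [-0.2, 0.6, -3.4]
opening: 44.0
gripper_force: 61.8
world d [-166.1 -182.7  -68.4] in target axes [ -44.2 -242.9   68.4] in tool axes [ -43.6 -243.1   68.2] turn deg [0.04 0.   0.15]
```

```bash
python3 -m handwheel '{"dp":[[-0.0048,-0.0264,0],[-0.0048,-0.0264,0],[-0.0048,-0.0264,0],[-0.0048,-0.0264,0],[-0.0048,-0.0264,0],[-0.0048,-0.0264,0],[-0.0048,-0.0264,0],[-0.0048,-0.0264,0],[-0.0048,-0.0264,0],[0,-0.0045,0]],"turn":[[0,0,0],[0,0,0],[0,0,0],[0,0,0],[0,0,0],[0,0,0],[0,0,0],[0,0,0],[0,0,0],[0,0,0]],"grip":[0,0,0,0,0,0,0,0,0,0]}'
python3 - <<'E'
from h import *
p=vision.grab_frame("wrist");im=p["frame"];q=[445.9,52.6,.653]
for y in(96,32,-32,-96):
    a=proj(p,W(q,[[0,y,30],[0,y,70]]));cv2.line(im,tuple(int(v) for v in a[0]),tuple(int(v) for v in a[1]),(255,0,255),1)
cv2.imwrite("pics/w8.png",im)
go(426.5,78,35.3,.653)
s=manip.sense();print(proj(p,(s["tool_pos"]+[0,0,28.7])).round(1))
E
```

```text
clock: 25.53
tool_pos: [425.3, 76.6, 168.1]
tool_rot: [[-0.608, 0.794, 0.001], [0.794, 0.608, -0.001], [-0.002, 0.0, -1.0]]
wrist_force: [0.6, -0.1, -3.8]
opening: 44.1
gripper_force: 62.6
world d [   0.6    0.6 -132.9] in target axes [  0.2   0.8 132.9] in tool axes [  0.3   0.6 132.9] turn deg [0.08 0.08 0.03]
[[318.5 362.2]]
```

View pics/w8.png

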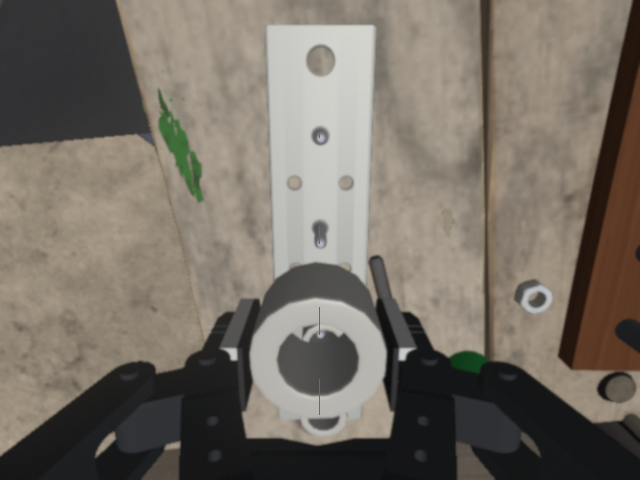

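The broad bush is held level over peg 2 at (320,235). I'll lower it.

```bash
python3 -m handwheel '{"dp":[[0,0.001,0],[0,0,0.015],[0,0,0.015],[0,0,0.015],[0,0,0.015],[0,0,0.015],[0,0,0.015],[0,0,0.015],[0,0,0.015],[0,0,0.006]],"turn":[[0,0,0],[0,0,0],[0,0,0],[0,0,0],[0,0,0],[0,0,0],[0,0,0],[0,0,0],[0,0,0],[0,0,0]],"grip":[0,0,0,0,0,0,0,0,0,0]}'
python3 -m handwheel '{"dp":[[0,0,0.002],[0,0,0.002],[0,0,0.002],[0,0,0.001],[0,0,0.001],[0,0,0],[0,0,0],[0,0,0],[0,0,0],[0,0,0]],"turn":[[0,0,0],[0,0,0],[0,0,0],[0,0,0],[0,0,0],[0,0,0],[0,0,0],[0,0,0],[0,0,0],[0,0,0]],"grip":[0,0,0,0,0,0,0,0,0,0]}'
```

```text
clock: 26.42
tool_pos: [427.2, 80.2, 38.8]
tool_rot: [[-0.61, 0.792, -0.003], [0.792, 0.61, 0.0], [0.002, -0.003, -1.0]]
wrist_force: [-1.6, 0.2, -4.0]
opening: 44.4
gripper_force: 62.6
clock: 27.25
tool_pos: [428.5, 79.6, 35.3]
tool_rot: [[-0.61, 0.793, 0.002], [0.793, 0.61, 0.001], [-0.001, 0.002, -1.0]]
wrist_force: [-3.6, 1.7, 6.5]
opening: 44.0
gripper_force: 63.5
```

```bash
python3 -m handwheel '{"dp":[[0,0,0],[0,0,0],[0,0,0],[0,0,0],[0,0,0],[0,0,0],[0,0,0],[0,0,-0.005],[0,0,-0.01],[0,0,-0.01]],"turn":[[0,0,0],[0,0,0],[0,0,0],[0,0,0],[0,0,0],[0,0,0],[0,0,0],[0,0,0],[0,0,0],[0,0,0]],"grip":[0.7,1,1,1,1,1,1,1,1,1]}'
python3 -m handwheel '{"dp":[[0,0,-0.02],[0,0,-0.02],[0,0,-0.02],[0,0,-0.02],[0,0,-0.02],[0,0,-0.015],[0,0,0],[0.011,0.024,0],[0.011,0.024,0],[0.011,0.024,0]],"turn":[[0,0,0],[0,0,0],[0,0,0],[0,0,0],[0,0,0],[0,0,0],[0,0,0],[0,0,0],[0,0,0],[0,0,0]],"grip":[1,1,1,1,1,1,1,1,1,1]}'
python3 -m handwheel '{"dp":[[0.011,0.024,0],[0.011,0.024,0],[0.011,0.024,0],[0.011,0.024,0],[0.011,0.024,0],[0.011,0.024,0],[0.0085,0.0235,0],[0,0,0],[0,0,0],[0,0,0]],"turn":[[0,0,0],[0,0,0],[0,0,0],[0,0,0],[0,0,0],[0,0,0],[0,0,0],[0,0,0],[0,0,0],[0,0,0]],"grip":[1,1,1,1,1,1,1,1,1,1]}'
python3 - <<'E'
from h import *
go(552.7,310.7,29,.653)
ps=[vision.grab_frame(n) for n in("wrist","top","scene")]
a=cv2.resize(ps[0]["frame"],(400,300))
c=cv2.resize(ps[2]["frame"][170:350,200:440],(400,300))
cv2.imwrite("pics/w9.png",np.hstack([a,c]))
E
```

```text
clock: 28.08
tool_pos: [427.6, 79.3, 59.1]
tool_rot: [[-0.61, 0.793, -0.0], [0.793, 0.61, -0.0], [0.0, -0.0, -1.0]]
wrist_force: [-0.2, -0.6, 0.2]
opening: 85.6
gripper_force: 0.0
clock: 28.92
tool_pos: [465.1, 150.1, 173.3]
tool_rot: [[-0.609, 0.793, 0.001], [0.793, 0.609, 0.0], [-0.0, 0.001, -1.0]]
wrist_force: [0.6, 0.1, -0.5]
opening: 85.3
gripper_force: 0.0
clock: 29.75
tool_pos: [551.7, 310.1, 172.7]
tool_rot: [[-0.61, 0.793, -0.001], [0.793, 0.61, -0.001], [-0.0, -0.001, -1.0]]
wrist_force: [-0.8, -0.8, -0.3]
opening: 85.3
gripper_force: 0.0
world d [   1.     0.6 -143.7] in target axes [-1.000e-01  1.200e+00  1.437e+02] in tool axes [-1.000e-01  1.400e+00  1.437e+02] turn deg [-0.08  0.    0.15]
```

View pics/w9.png

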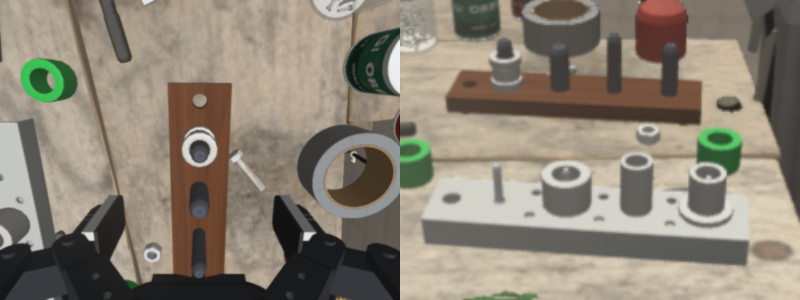

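Broad is on peg 2, and the waisted bush is the last one left on the stand.

```bash
python3 -m handwheel '{"dp":[[0,0.0014,0.008],[0,0,0.016],[0,0,0.016],[0,0,0.016],[0,0,0.016],[0,0,0.016],[0,0,0.016],[0,0,0.016],[0,0,0.016],[0,0,0.01]],"turn":[[0,0,0],[0,0,0],[0,0,0],[0,0,0],[0,0,0],[0,0,0],[0,0,0],[0,0,0],[0,0,0],[0,0,0]],"grip":[1,1,1,1,1,1,1,1,1,1]}'
python3 -m handwheel '{"dp":[[0,0,0],[0,0,0],[0,0,0],[0,0,0],[0,0,0],[0,0,0],[0,0,0],[0,0,0],[0,0,0],[0,0,0]],"turn":[[0,0,0],[0,0,0],[0,0,0],[0,0,0],[0,0,0],[0,0,0],[0,0,0],[0,0,0],[0,0,0],[0,0,0]],"grip":[0.6,0.5,0.4,0.3,0,0,0,0,0,0]}'
python3 -m handwheel '{"dp":[[0,0,-0.005],[0,0,-0.015],[0,0,-0.015],[0,0,-0.015],[0,0,-0.015],[0,0,-0.015],[0,0,-0.015],[0,0,-0.015],[0,0,-0.015],[0,0,-0.015]],"turn":[[0,0,0],[0,0,0],[0,0,0],[0,0,0],[0,0,0],[0,0,0],[0,0,0],[0,0,0],[0,0,0],[0,0,0]],"grip":[0,0,0,0,0,0,0,0,0,0]}'
python3 -c "
from h import *
go(387.6,128.8,100,.653)"
```

```text
clock: 30.73
tool_pos: [552.2, 310.5, 24.9]
tool_rot: [[-0.609, 0.793, -0.002], [0.793, 0.609, -0.001], [0.0, -0.002, -1.0]]
wrist_force: [-0.3, 0.2, 0.4]
opening: 85.3
gripper_force: 0.0
clock: 31.57
tool_pos: [553.6, 311.5, 29.3]
tool_rot: [[-0.61, 0.793, 0.002], [0.793, 0.61, 0.0], [-0.001, 0.002, -1.0]]
wrist_force: [-3.7, -2.7, 5.8]
opening: 36.7
gripper_force: 60.4
clock: 32.4
tool_pos: [553.2, 311.5, 167.9]
tool_rot: [[-0.61, 0.793, 0.0], [0.793, 0.61, 0.0], [0.0, 0.0, -1.0]]
wrist_force: [-0.3, 0.8, -2.1]
opening: 36.3
gripper_force: 60.2
world d [-165.6 -182.7  -67.9] in target axes [ -44.5 -242.5   67.9] in tool axes [ -43.9 -242.6   67.9] turn deg [ 0.01 -0.01  0.15]
```

```bash
python3 -m handwheel '{"dp":[[-0.0048,-0.0264,0],[-0.0048,-0.0264,0],[-0.0048,-0.0264,0],[-0.0048,-0.0264,0],[-0.0048,-0.0264,0],[-0.0048,-0.0264,0],[-0.0048,-0.0264,0],[-0.0048,-0.0264,0],[-0.0048,-0.0264,0],[0,-0.0045,0]],"turn":[[0,0,0],[0,0,0],[0,0,0],[0,0,0],[0,0,0],[0,0,0],[0,0,0],[0,0,0],[0,0,0],[0,0,0]],"grip":[0,0,0,0,0,0,0,0,0,0]}'
python3 - <<'E'
from h import *
p=vision.grab_frame("wrist");im=p["frame"];q=[445.9,52.6,.653]
for y in(96,32,-32,-96):
    a=proj(p,W(q,[[0,y,30],[0,y,70]]));cv2.line(im,tuple(int(v) for v in a[0]),tuple(int(v) for v in a[1]),(255,0,255),1)
cv2.imwrite("pics/w10.png",im)
go(387.6,128.8,35.3,.653)
s=manip.sense();print(proj(p,(s["tool_pos"]+[0,0,34.7])).round(1))
E
```

```text
clock: 33.23
tool_pos: [385.9, 127.6, 167.7]
tool_rot: [[-0.608, 0.794, 0.001], [0.794, 0.608, -0.001], [-0.001, 0.0, -1.0]]
wrist_force: [-0.0, -0.2, -1.8]
opening: 36.8
gripper_force: 60.9
world d [   1.     0.4 -132.6] in target axes [ -0.3   1.1 132.6] in tool axes [-1.000e-01  9.000e-01  1.326e+02] turn deg [0.08 0.05 0.05]
[[318.4 373.7]]
```

View pics/w10.png

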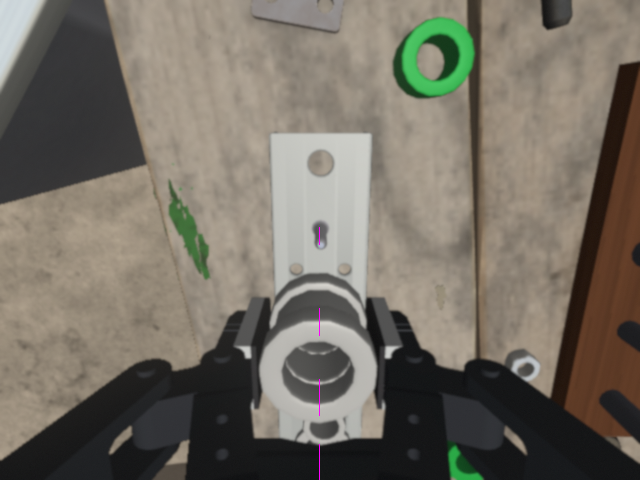

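The waisted bush is held level over peg 1 at (320,236), next to the hang hole. I'll lower it.

```bash
python3 -m handwheel '{"dp":[[0,0.001,0],[0,0,0.015],[0,0,0.015],[0,0,0.015],[0,0,0.015],[0,0,0.015],[0,0,0.015],[0,0,0.015],[0,0,0.015],[0,0,0.006]],"turn":[[0,0,0],[0,0,0],[0,0,0],[0,0,0],[0,0,0],[0,0,0],[0,0,0],[0,0,0],[0,0,0],[0,0,0]],"grip":[0,0,0,0,0,0,0,0,0,0]}'
python3 -m handwheel '{"dp":[[0,0,0.002],[0,0,0.002],[0,0,0.002],[0,0,0.001],[0,0,0.001],[0,0,0],[0,0,0],[0,0,0],[0,0,0],[0,0,0]],"turn":[[0,0,0],[0,0,0],[0,0,0],[0,0,0],[0,0,0],[0,0,0],[0,0,0],[0,0,0],[0,0,0],[0,0,0]],"grip":[0,0,0,0,0,0,0,0,0,0]}'
```

```text
clock: 34.12
tool_pos: [387.8, 130.8, 38.8]
tool_rot: [[-0.61, 0.792, -0.003], [0.792, 0.61, -0.0], [0.002, -0.003, -1.0]]
wrist_force: [-1.0, -0.2, -2.5]
opening: 36.7
gripper_force: 60.9
clock: 34.95
tool_pos: [389.1, 130.5, 35.3]
tool_rot: [[-0.61, 0.793, 0.002], [0.793, 0.61, 0.001], [-0.001, 0.002, -1.0]]
wrist_force: [-2.6, -0.1, 5.6]
opening: 36.5
gripper_force: 61.6
```

```bash
python3 -m handwheel '{"dp":[[0,0,0],[0,0,0],[0,0,0],[0,0,0],[0,0,0],[0,0,0],[0,0,0],[0,0,-0.005],[0,0,-0.01],[0,0,-0.01]],"turn":[[0,0,0],[0,0,0],[0,0,0],[0,0,0],[0,0,0],[0,0,0],[0,0,0],[0,0,0],[0,0,0],[0,0,0]],"grip":[0.7,1,1,1,1,1,1,1,1,1]}'
python3 -m handwheel '{"dp":[[0,0,-0.02],[0,0,-0.02],[0,0,-0.02],[0,0,-0.02],[0,0,-0.02],[0,0,-0.015],[0,0,0],[0.011,0.024,0],[0.011,0.024,0],[0.011,0.024,0]],"turn":[[0,0,0],[0,0,0],[0,0,0],[0,0,0],[0,0,0],[0,0,0],[0,0,0],[0,0,0],[0,0,0],[0,0,0]],"grip":[1,1,1,1,1,1,1,1,1,1]}'
python3 -m handwheel '{"dp":[[0.011,0.02,0],[0.011,0.02,0],[0,0,0],[0,0,0],[0,0,0],[0,0,0],[0,0,0],[0,0,0],[0,0,0],[0,0,0]],"turn":[[0,0,0],[0,0,0],[0,0,0],[0,0,0],[0,0,0],[0,0,0],[0,0,0],[0,0,0],[0,0,0],[0,0,0]],"grip":[1,1,1,1,1,1,1,1,1,1]}'
python3 - <<'E'
from h import *
ps=[vision.grab_frame(n) for n in("top","scene")]
b=cv2.resize(ps[0]["frame"][210:390,260:500],(400,300)); c=cv2.resize(ps[1]["frame"][170:350,200:440],(400,300))
cv2.imwrite("pics/w11.png",np.hstack([b,c]))
E
```

```text
clock: 35.78
tool_pos: [388.2, 130.2, 59.1]
tool_rot: [[-0.61, 0.793, -0.0], [0.793, 0.61, -0.0], [0.0, -0.0, -1.0]]
wrist_force: [-0.2, 0.3, 0.3]
opening: 85.5
gripper_force: 0.0
clock: 36.62
tool_pos: [425.7, 201.0, 173.3]
tool_rot: [[-0.609, 0.793, 0.001], [0.793, 0.609, 0.0], [-0.0, 0.001, -1.0]]
wrist_force: [0.0, -0.3, -0.1]
opening: 85.4
gripper_force: 0.0
clock: 37.45
tool_pos: [443.6, 241.8, 173.5]
tool_rot: [[-0.609, 0.793, 0.0], [0.793, 0.609, 0.0], [-0.0, 0.0, -1.0]]
wrist_force: [-0.4, 0.9, 0.1]
opening: 85.5
gripper_force: 0.0
```

View pics/w11.png

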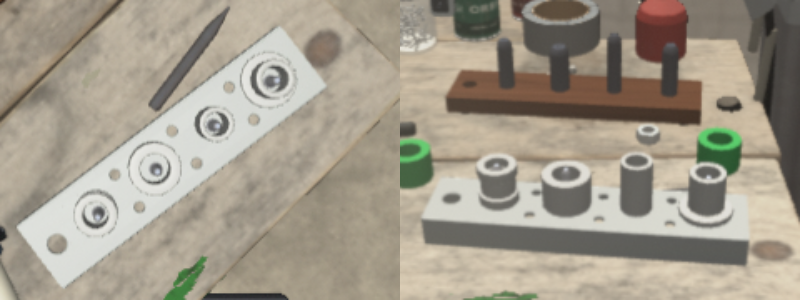

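All four bushes stand upright and flush on the rack. From the hang hole the order is waisted, broad, slim, flanged, and the gripper is clear.

```bash
python3 -c "
from cell import manip
print(manip.finish_job())"
```

```text
the job is handed in; nothing more can be done
None
```

I handed the job in at about 37 s: all four bushes stand upright and flush on the wash rack in their original order from the hang-hole end (waisted, broad, slim, flanged), with no tips or bench contact seen; the hand-in gave no verdict.

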